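# Set the connector test fixture to its two-slot opening and latch the tray

### The arm

A 6-joint arm with a two-finger parallel gripper is mounted at the origin on the work surface. World frame = base frame: x ahead of the robot, y to its left, z up, the work surface at z = 0. Lengths are in m, angles in rad, forces in N, time in s.
With the tool pointing down it reaches from about 0.35 to 0.975 m from the base axis. Payload 4.9 kg.
Tool frame: the origin (TCP) lies midway between the tips of the shut fingers; the grasp point (between the pads) lies 19 mm behind it; x points along the fingers, y is the direction in which the jaws open and shut, and the axes are right-handed (so a half turn about x gives the same grasp; the last joint's range is limited). The gripper opens to 85 mm and grips with 20 to 120 N. Pads are 22 mm wide; open, the fingers measure 114 mm over their backs; the gripper's body (76 mm by 85 mm) begins 54 mm behind the grasp point. The pads swing forward as they close: fully open they stand 13 mm farther back than shut.
Start: joints at [1.228, 0.053, 1.613, -0, 1.476, -0.119], TCP at [0.139, 0.609, 0.21] pointing down, gripper open.
Joint ranges: [-3.01, 3.01], [-1.01, 2.22], [0.06, 2.58], [-1.02, 4.17], [0.09, 2.62], [-3.14, 3.14]. Speed limits (rad/s): [2.57, 2.57, 3.14, 3.14, 3.14, 3.14].

### API

Orientations are given as a rotation vector (axis times angle).
In Python, from station import ctrl gives the robot as it stands.
- The arm moves only by the shell command python3 -m handwheel 'ROWS' [FORCE]. ROWS is JSON, a list of rows, each a list of 3 entries, a list of its own where there are three numbers: the finger opening in m, from 0 to 0.0854, then the shift along the tool's x, y, z in m, then the turn, a rotation vector about the tool's x, y, z in degrees. In form: [[claw, [dx, dy, dz], [ax, ay, az]], ...]. A call has 1 to 10 rows; each row shifts and turns the commanded pose from where the row before left it, along the tool's axes as they then stand; what a row does not reach is not made up. A row lasts 1/12 s, in which the tool goes at most 41.7 mm and 7.16 degrees, less where a joint would pass 70% of its speed; a pose out of reach is approached as far as the arm can. A call with a gripper value outside its range is refused whole. The fingers move at their own pace and stop on an object; FORCE is the grip in N (left out, the last holds). Time passes only in rows, so rows that do not move let the fingers close. It gives the time, the measured TCP pose, the force and the opening at its end, in the units of the state.
- ctrl.get_obs(): the state, without advancing time (a new reading comes with each control period).
- ctrl.get_image(name): name is "scene" or "side" or "wrist"; returns the picture (480x640x3 uint8, red, green, blue); there is no depth.
- ctrl.camera_params(name): a dict with "vertical_fov" (degrees; the focal length in pixels is half the picture's height over the tangent of half this angle, whatever the lens; pixels are square), "cx", "cy" (the principal point, pixels), "D" ([k1, k2, p1, p2, k3] as OpenCV has them; the pictures are not rectified), "rvec" (rotation vector, rad) and "tvec" (3), from world to camera coordinates, as OpenCV has them; the wrist camera has in their place "T_tool_cam" (4x4, takes a point from camera to tool coordinates, whose origin is the TCP and whose axes are the tool frame's). Camera axes: x right, y down, z forward; pixel columns grow to the right and rows downward; lengths in m; the calibration is good to about 2 mm. A picture is of the moment at which its call begins: read the wrist's pose just before it. camera_params takes no time and is no camera call.
- ctrl.finish_job(): hands the job in, once; it reports no verdict.
Trained networks look in the newest picture that a camera, given by its name, has taken for a name from the list of things; names that differ only in an ending like _2 or _b are one class to them, and where a whole thing is asked for, a point or a joint stands for the part that bears it (a point fixed in the world has none). Each returns a list of dicts, best first, with "score" (0 to 1); they miss things now and then, are a little off and sometimes report something else, mostly with a low value. They report only what shows in the picture. A call takes as long as a camera call.
- ctrl.look_for(thing, camera): "box" ([centre column, centre row, width, height] in pixels, round what is visible of it).
- ctrl.silhouettes(thing, camera): "mask" (480x640 bool, what is visible of it) and "box" ([centre column, centre row, width, height] in pixels, round what is visible of it).
- ctrl.tip_of(thing, camera): "centre" ([row, column] in pixels: a listed point, or the origin of a listed thing).
The state is a dict: "t": time; "q": joint angles; "dq": joint speeds; "effort": joint torques, N m; "tool_pos": TCP position; "tool_rot": TCP orientation; "contact_force": force on the tool from outside, world axes, zero at the start; "wrist_torque": the same for the moment, N m; "opening": finger opening in m.
Only numpy, scipy, OpenCV 4.12 (cv2) and the standard library are available. Lean on these libraries where they do the work, as an engineer would, in place of code of your own. Each camera call takes 0.05 s, during which the arm holds its last target.

### The job

Set the test fixture up for the connector that lies in its tray: by its grey grip, turn the white wheel on the sloping panel until the opening with two parallel slots stands in the middle of the cover's window. Then push the tray fully home, let go, and see that its push-push latch keeps it in with the wheel still set; leave the other things on the bench where they are.

Things in the scene. Friction and masses are not known exactly. Their poses are not given: they have to be found in the camera images.
- wheel (a joint): Turning angle of the white wheel (rad). 0: the two-slot opening stands exactly in the middle of the window. Grows anticlockwise, looking at the panel's face. It starts between 0.7 and 2.4, so it is turned clockwise by that much. The wheel turns all round without stops or clicks; friction (about 0.12 N m) holds it where it is left.
- wheel_grip (a point): The wheel's grip: a grey bar 80 x 16 mm, 35 mm high, turning with the wheel. Point on the wheel's axis, 12 mm below the bar's outer end; 23 mm below the point is the hub (54 mm across), 26.5 mm the cover plate, 33 mm the wheel's face. z: wheel's axis, out of the panel, leaning 30 degrees from vertical towards the robot (the panel rises away from the robot); x: along the bar; y: across it.
- two_slots (a point): Middle of the wanted opening, on the wheel's face, 60 mm from the axis: two parallel black slots, 34 x 8 mm each, 16 mm apart; the grip bar points at it. The white wheel (170 mm across, 8 mm thick) has six black openings 60 degrees apart: going anticlockwise two slots, a round hole, one slot, a square, two small round holes, a cross. Same axes as wheel_grip.
- window (a point): Middle of the window (46 mm wide, 42 mm along the slope) in the aluminium cover plate that hides the upper part of the wheel, on the cover's outer face, 60 mm up the slope from the wheel's axis. x: up the slope; y: level, to the left as seen from the robot; z: out of the panel. Fixed to the fixture.
- tray (a joint): How far the tray is pushed in (m). 0: out, as it starts, held by a spring. Pushed to its stop at 0.045 (within 1 mm) the latch catches: let go, the tray comes back to about 0.037 and stays. Pushed less, it springs back out; pushed to the stop again, the latch lets it go. A slow push takes 2 to 6 N, then meets the stop.
- tray_front (a point): Middle of the outer face of the tray's upright front plate (150 mm wide, from 18 to 62 mm above the table; the point at 44 mm), low at the front of the fixture; moves with the tray. x: level, the way the tray is pushed in; y: to the left; z: up. The sloping panel's low edge is 85 mm above the table and 66 mm farther along x at the start (29 mm when latched).
- spare_a_mid (a point): Middle of a spare blue and white connector, 34 x 84 x 38 mm, loose beside the tray. To be left alone.
- spare_b_mid (a point): Middle of another spare connector of the same kind, 34 x 84 x 38 mm, loose nearer to the robot. To be left alone.
- screwdriver: A screwdriver, 190 mm long, loose in front of the fixture. To be left alone.
- spray: A spray can, 54 mm across and 150 mm high, standing loose beside the fixture; its origin is the middle of its underside. To be left alone.
- scanner: A black hand scanner, about 180 mm long and 55 mm high, lying loose. To be left alone.
- setting_plate: A flat dark steel plate, 110 x 75 x 4 mm, lying loose. To be left alone.

How it is judged:
By the outcome, as a careful person would: the job done as asked, in the order asked, and still so for the second after the job is handed in, with the robot touching nothing.
It also fails if it takes over 61 s, if anything falls off the work surface, if the arm or the gripper's body presses on something with over 40 N, if the wrist force passes 120 N, or if a joint passes its speed limit or range.

## Working session

There is one attempt and no reset: what is moved stays moved. The work goes in short steps, Python scripts to look and compute and a shell command to move; the robot and the scene stay as the last step left them, time stands still between calls to the robot, and variables do not carry over. Pictures are saved under pics/ and viewed, and the job is handed in when it is done.

```bash
ls; mkdir -p pics
python3 - <<'E'
from station import ctrl
import cv2
print(ctrl.get_obs())
for n in ["scene","side","wrist"]:
    cv2.imwrite(f"pics/{n}0.png",ctrl.get_image(n)[:,:,::-1]); print(n,ctrl.camera_params(n))
    for th in (["wheel_grip","two_slots","window","tray_front"]):
        print(th,[(round(d['score'],2),d['centre']) for d in ctrl.tip_of(th,n)[:2]])
E
```

```text
pics
{'t': 0.0, 'q': array([ 1.22800019e+00,  5.33695404e-02,  1.61429886e+00,  1.53042600e-05,
        1.47600618e+00, -1.18987973e-01]), 'dq': array([ 0.00111591, -0.0003729 , -0.000601  ,  0.00098737, -0.00101   ,
        0.00053785]), 'effort': array([-3.46499975e-03, -3.93684018e+01, -3.70174885e+01, -2.84876332e-04,
        7.03864556e-03,  6.61520076e-06]), 'tool_pos': array([0.13847635, 0.60877971, 0.2091523 ]), 'tool_rot': array([ 0.17413335,  1.56413573, -0.17731703]), 'contact_force': array([-0.34279486, -0.53204129, -0.67488645]), 'wrist_torque': array([0.02025232, 0.02778882, 0.03558524]), 'opening': 0.08552631078278305}
scene {'vertical_fov': 51.577621302444, 'cx': 314.43521599086336, 'cy': 237.2783747059545, 'D': array([-0.07125976,  0.        ,  0.        ,  0.        ,  0.        ]), 'rvec': array([ 1.42378155,  2.36401234, -0.72791927]), 'tvec': array([ 0.1594119 , -0.32832592,  1.59545716])}
wheel_grip [(0.74, [242.3, 239.0])]
two_slots [(0.69, [262.2, 259.6]), (0.61, [244.0, 241.1])]
window [(0.76, [263.8, 228.1])]
tray_front [(0.68, [228.5, 267.3])]
side {'vertic
[... 311 characters left out ...]
_slots [(0.74, [236.2, 371.5]), (0.56, [245.5, 378.2])]
window [(0.86, [241.5, 403.2])]
tray_front [(0.64, [291.3, 322.2])]
wrist {'vertical_fov': 62.83344757270834, 'cx': 325.1173532240665, 'cy': 238.370959777632, 'D': array([-0.07664497,  0.        ,  0.        ,  0.        ,  0.        ]), 'T_tool_cam': array([[ 6.21152521e-04, -2.90698498e-01,  9.56814505e-01,
        -1.63529193e-01],
       [ 9.99999670e-01,  6.80821723e-04, -4.42341187e-04,
        -5.25450593e-04],
       [-5.22832181e-04,  9.56814465e-01,  2.90698825e-01,
        -7.43265156e-02],
       [ 0.00000000e+00,  0.00000000e+00,  0.00000000e+00,
         1.00000000e+00]])}
wheel_grip []
two_slots []
window []
tray_front []
```

View pics/scene0.png

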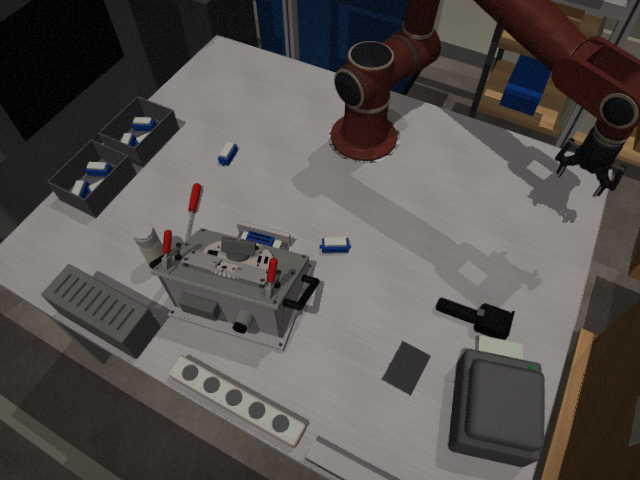

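View pics/side0.png

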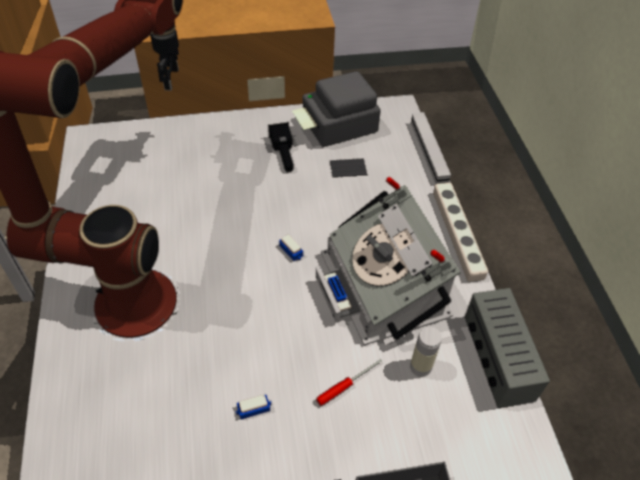

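View pics/wrist0.png

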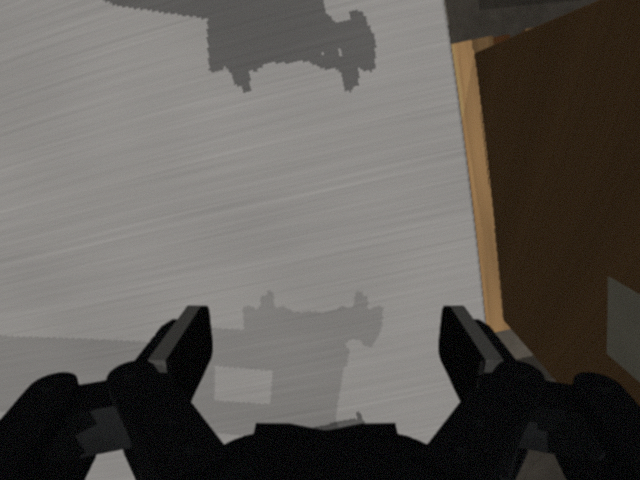

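```bash
cat > h.py <<'E'
import numpy as np, cv2
from station import ctrl
from scipy.spatial.transform import Rotation as R
from scipy.optimize import least_squares
def cam(n,obs=None):
    p=ctrl.camera_params(n); f=240/np.tan(np.radians(p['vertical_fov']/2))
    K=np.array([[f,0,p['cx']],[0,f,p['cy']],[0,0,1.]])
    if 'rvec' in p: Rm=cv2.Rodrigues(p['rvec'])[0]; t=p['tvec']
    else:
        o=obs or ctrl.get_obs(); T=np.eye(4); T[:3,:3]=R.from_rotvec(o['tool_rot']).as_matrix(); T[:3,3]=o['tool_pos']
        W=np.linalg.inv(T@p['T_tool_cam']); Rm=W[:3,:3]; t=W[:3,3]
    return K,p['D'],Rm,t
def proj(c,P):
    return cv2.projectPoints(np.atleast_2d(P).astype(float),cv2.Rodrigues(c[2])[0],c[3],c[0],c[1])[0][:,0]
def ray(c,uv):
    x=cv2.undistortPoints(np.array([[uv]],float),c[0],c[1])[0,0]
    d=c[2].T@np.array([x[0],x[1],1]); return -c[2].T@c[3], d/np.linalg.norm(d)
def tri(cs,uvs):
    A=0;b=0
    for c,u in zip(cs,uvs):
        o,d=ray(c,u); M=np.eye(3)-np.outer(d,d); A=A+M; b=b+M@o
    X=np.linalg.solve(A,b)
    return X,[proj(c,X)[0]-u for c,u in zip(cs,uvs)]
E
python3 - <<'E'
from h import *
cs=[cam('scene'),cam('side')]
for n,a,b in [("grip",(242.3,239),(246.4,378)),("slots",(262.2,259.6),(236.2,371.5)),("slots2",(244,241.1),(245.5,378.2)),("window",(263.8,228.1),(241.5,403.2)),("tray",(228.5,267.3),(291.3,322.2))]:
    print(n,tri(cs,[a[::-1],b[::-1]]))
E
```

```text
grip (array([ 0.61921117, -0.0472554 ,  0.17674041]), [array([-0.00229305,  0.00136622]), array([-0.00233993, -0.00101993])])
slots (array([0.62318633, 0.01179517, 0.14207711]), [array([ 1.49981796, -0.93017074]), array([1.49229732, 0.66554319])])
slots2 (array([ 0.62040485, -0.04193836,  0.1740482 ]), [array([-0.31622951,  0.18852171]), array([-0.32142033, -0.14074891])])
window (array([ 0.68236204, -0.03903179,  0.17608844]), [array([-1.07473158,  0.61391839]), array([-1.05827503, -0.42038058])])
tray (array([ 0.48128808, -0.06760388,  0.04352688]), [array([-0.01168628,  0.00743541]), array([-0.01310229, -0.00657683])])
```

The scene picture shows the fixture at about (240,270), with the tray facing the robot, and a spare connector at (335,245) beside it. The side picture shows the wheel at (378,258), with its two slots at roughly (370,238), on the left. The wrist camera sees only bare table. Next I'll work out a viewing pose over the wheel.

```bash
cat >> h.py <<'E'
from scipy.linalg import expm,logm
def pose():
    o=ctrl.get_obs(); T=np.eye(4); T[:3,:3]=R.from_rotvec(o['tool_rot']).as_matrix(); T[:3,3]=o['tool_pos']; return T
def frame(psi,tilt=np.radians(30)):
    c,s=np.cos(psi),np.sin(psi)
    f=np.array([c,s,0]); z=np.array([0,0,1.])
    n=-np.sin(tilt)*f+np.cos(tilt)*z; u=np.cos(tilt)*f+np.sin(tilt)*z; l=np.array([-s,c,0])
    return u,l,n
def plan(goal,T0=None,maxd=.04,maxa=6.9):
    T0=pose() if T0 is None else T0
    rel=np.linalg.inv(T0)@goal
    L=np.real(logm(rel))
    N=1
    while True:
        S=np.real(expm(L/N)); a=np.degrees(np.linalg.norm(R.from_matrix(S[:3,:3]).as_rotvec()))
        if np.linalg.norm(S[:3,3])<maxd and a<maxa: break
        N+=1
    print('N',N,'d',S[:3,3].round(5),'rot',np.degrees(R.from_matrix(S[:3,:3]).as_rotvec()).round(3))
    T=T0.copy(); path=[]
    for i in range(N): T=T@S; path.append(T[:3,3].round(3))
    print('path',[list(p) for p in path[::max(1,N//5)]], path[-1])
E
python3 - <<'E'
from h import *
T=pose(); print(T.round(3))
u,l,n=frame(np.radians(8))
G=np.array([.619,-.047,.177])
for sgn in (1,-1):
  g=np.eye(4); 
  g[:3,:3]=np.c_[-n,l*sgn,u*sgn]
  g[:3,3]=G+0.16*n
  print('E',sgn); plan(g)
g=np.eye(4); g[:3,:3]=T[:3,:3]; g[:3,3]=G+.16*n; print(np.linalg.inv(T)@np.r_[G+.16*n,1])
E
```

```text
[[-0.     0.222  0.975  0.139]
 [ 0.     0.975 -0.222  0.609]
 [-1.     0.    -0.     0.21 ]
 [ 0.     0.     0.     1.   ]]
E 1
N 20 d [-0.00022 -0.0323   0.02286] rot [-1.017 -1.483  0.272]
path [[np.float64(0.154), np.float64(0.573), np.float64(0.211)], [np.float64(0.22), np.float64(0.429), np.float64(0.216)], [np.float64(0.296), np.float64(0.291), np.float64(0.23)], [np.float64(0.38), np.float64(0.159), np.float64(0.252)], [np.float64(0.469), np.float64(0.032), np.float64(0.285)]] [ 0.54  -0.058  0.316]
E -1
N 28 d [-0.00935  0.02066  0.03265] rot [5.51  0.271 1.476]
path [[np.float64(0.175), np.float64(0.622), np.float64(0.22)], [np.float64(0.365), np.float64(0.628), np.float64(0.269)], [np.float64(0.535), np.float64(0.54), np.float64(0.315)], [np.float64(0.643), np.float64(0.378), np.float64(0.344)], [np.float64(0.664), np.float64(0.182), np.float64(0.349)], [np.float64(0.591), np.float64(0.001), np.float64(0.33)]] [ 0.54  -0.058  0.316]
[-0.1051647  -0.56184958  0.53923933  1.        ]
```

Run:
```python
from h import *
u,l,n=frame(np.radians(8)); a=np.radians(96)
G=np.array([.619,-.047,.177])
g=np.eye(4); v=np.cos(a)*u+np.sin(a)*l; w=-np.sin(a)*u+np.cos(a)*l
z=-v; y=np.cross(z,-n)
g[:3,:3]=np.c_[-n,y,z]; g[:3,3]=G+0.17*n
print(g.round(3)); plan(g)
```

```text
[[ 0.495  0.838  0.228  0.535]
 [ 0.07   0.223 -0.972 -0.059]
 [-0.866  0.497  0.052  0.324]
 [ 0.     0.     0.     1.   ]]
N 21 d [-0.00521 -0.01004  0.03787] rot [ 2.936 -0.916  1.19 ]
path [[np.float64(0.173), np.float64(0.591), np.float64(0.216)], [np.float64(0.3), np.float64(0.501), np.float64(0.24)], [np.float64(0.404), np.float64(0.384), np.float64(0.266)], [np.float64(0.479), np.float64(0.248), np.float64(0.291)], [np.float64(0.524), np.float64(0.098), np.float64(0.312)], [np.float64(0.535), np.float64(-0.059), np.float64(0.324)]] [ 0.535 -0.059  0.324]
```

```bash
R='[0.085,[-0.0052,-0.01,0.0379],[2.94,-0.92,1.19]]'; python3 -m handwheel '[[0.085,[-0.0052,-0.01,0.0379],[2.94,-0.92,1.19]],[0.085,[-0.0052,-0.01,0.0379],[2.94,-0.92,1.19]],[0.085,[-0.0052,-0.01,0.0379],[2.94,-0.92,1.19]],[0.085,[-0.0052,-0.01,0.0379],[2.94,-0.92,1.19]],[0.085,[-0.0052,-0.01,0.0379],[2.94,-0.92,1.19]],[0.085,[-0.0052,-0.01,0.0379],[2.94,-0.92,1.19]],[0.085,[-0.0052,-0.01,0.0379],[2.94,-0.92,1.19]],[0.085,[-0.0052,-0.01,0.0379],[2.94,-0.92,1.19]],[0.085,[-0.0052,-0.01,0.0379],[2.94,-0.92,1.19]],[0.085,[-0.0052,-0.01,0.0379],[2.94,-0.92,1.19]]]'
python3 -m handwheel '[[0.085,[-0.0052,-0.01,0.0379],[2.94,-0.92,1.19]],[0.085,[-0.0052,-0.01,0.0379],[2.94,-0.92,1.19]],[0.085,[-0.0052,-0.01,0.0379],[2.94,-0.92,1.19]],[0.085,[-0.0052,-0.01,0.0379],[2.94,-0.92,1.19]],[0.085,[-0.0052,-0.01,0.0379],[2.94,-0.92,1.19]],[0.085,[-0.0052,-0.01,0.0379],[2.94,-0.92,1.19]],[0.085,[-0.0052,-0.01,0.0379],[2.94,-0.92,1.19]],[0.085,[-0.0052,-0.01,0.0379],[2.94,-0.92,1.19]],[0.085,[-0.0052,-0.01,0.0379],[2.94,-0.92,1.19]],[0.085,[-0.0052,-0.01,0.0379],[2.94,-0.92,1.19]]]'
python3 -m handwheel '[[0.085,[-0.0052,-0.01,0.0379],[2.94,-0.92,1.19]],[0.085,[0,0,0],[0,0,0]],[0.085,[0,0,0],[0,0,0]],[0.085,[0,0,0],[0,0,0]]]'
python3 - <<'E'
from h import *
o=ctrl.get_obs(); print(o['q'],o['dq'],pose().round(4))
cv2.imwrite("pics/w1.png",ctrl.get_image('wrist')[:,:,::-1])
for th in (["wheel_grip","two_slots","window","tray_front"]):
        print(th,[(round(d['score'],2),d['centre']) for d in ctrl.tip_of(th,'wrist')[:2]])
E
```

```text
t: 1.58
tool_pos: [0.427, 0.3507, 0.2733]
tool_rot: [0.709, 1.303, -0.416]
contact_force: [1.2, -0.4, 0.8]
opening: 0.0853
t: 2.42
tool_pos: [0.5355, -0.0211, 0.3231]
tool_rot: [1.202, 0.962, -0.633]
contact_force: [0.1, 0.2, 0.0]
opening: 0.0849
t: 2.75
tool_pos: [0.5352, -0.0586, 0.3246]
tool_rot: [1.248, 0.927, -0.653]
contact_force: [0.4, -0.6, -0.2]
opening: 0.085
[-0.39152166 -0.56977848  2.00495581  0.26881236  1.25437881 -0.6592232 ] [ 0.03875767  0.00220022 -0.00070684  0.00092587 -0.00214562 -0.00124198] [[ 0.4958  0.8384  0.2263  0.5352]
 [ 0.0684  0.222  -0.9726 -0.0586]
 [-0.8657  0.4977  0.0527  0.3246]
 [ 0.      0.      0.      1.    ]]
wheel_grip [(0.68, [208.9, 325.4])]
two_slots [(0.91, [136.6, 311.4])]
window [(0.91, [206.0, 386.2])]
tray_front [(0.82, [185.9, 138.7])]
```

View pics/w1.png

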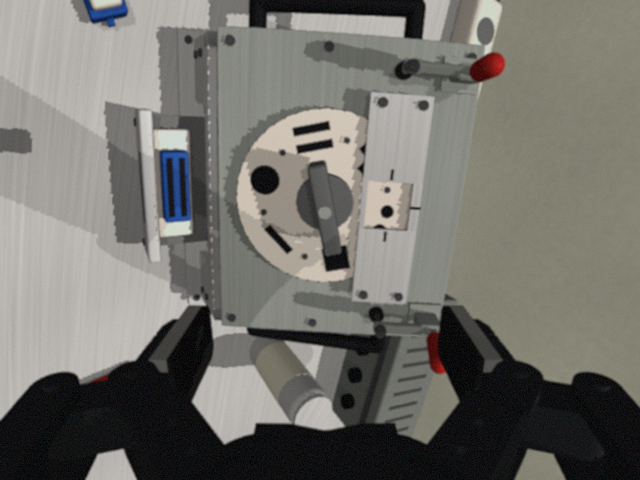

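The wrist picture shows the wheel's grip hub at (325,208), the two slots at (313,137), the window at (388,206) and the tray front at (148,185). Next is a joint fit of the fixture pose.

```bash
cat > fit.py <<'E'
from h import *
def model(p):
    G=p[:3]; u,l,n=frame(p[3]); a=p[4]; f=np.array([np.cos(p[3]),np.sin(p[3]),0])
    H=G-.033*n
    return dict(wheel_grip=G,two_slots=H+.06*(np.cos(a)*u+np.sin(a)*l),window=G-.0265*n+.06*u)
E
python3 - <<'E'
from fit import *
cw,cs,cd=cam('wrist'),cam('scene'),cam('side')
obs=[(cw,'wheel_grip',(325.4,208.9),1),(cw,'two_slots',(311.4,136.6),1),(cw,'window',(386.2,206),1),
(cs,'wheel_grip',(239,242.3),.7),(cs,'window',(228.1,263.8),.7),(cd,'wheel_grip',(378,246.4),.7),(cd,'window',(403.2,241.5),.7),(cd,'two_slots',(371.5,236.2),.7)]
def r(p):
    m=model(p); return np.concatenate([w*(proj(c,m[k])[0]-np.array(uv)) for c,k,uv,w in obs])
s=least_squares(r,[.619,-.047,.177,.14,1.68],loss='soft_l1')
print(s.x,np.degrees(s.x[3:])); print(r(s.x).reshape(-1,2).round(2))
u,l,n=frame(s.x[3]); G=s.x[:3]
# predicted features overlay
img=cv2.imread('pics/w1.png')
def d(P,col):
    q=proj(cw,P)[0]; cv2.circle(img,tuple(int(round(x*16)) for x in q),32,col,-1,cv2.LINE_AA,4)
a=s.x[4]; b=np.cos(a)*u+np.sin(a)*l; c=np.cross(n,b)
for i in(-1,1):
  for j in(-1,1):
    d(G+.012*n+i*.04*b+j*.008*c,(0,0,255))
    d(G-.0265*n+.06*u+i*.021*u+j*.023*l,(0,255,0))
    for k in (-1,1): d(G-.033*n+b*(.06+i*.008+j*.004)+k*.017*c,(255,0,0))
for t in np.linspace(0,6.28,40): d(G-.033*n+.085*(np.cos(t)*u+np.sin(t)*l),(0,255,255))
cv2.imwrite('pics/ov1.png',cv2.resize(img[80:320,200:480],None,fx=2.8,fy=2.5))
E
```

```text
[ 0.61966176 -0.04664534  0.17482352  0.18320819  1.82234022] [ 10.49705618 104.41240333]
[[-1.76 -0.35]
 [ 0.4   0.37]
 [ 1.05  0.19]
 [ 0.16  0.48]
 [-0.19  0.38]
 [ 0.03  0.19]
 [-0.44 -2.31]
 [-1.84  1.51]]
```

View pics/ov1.png

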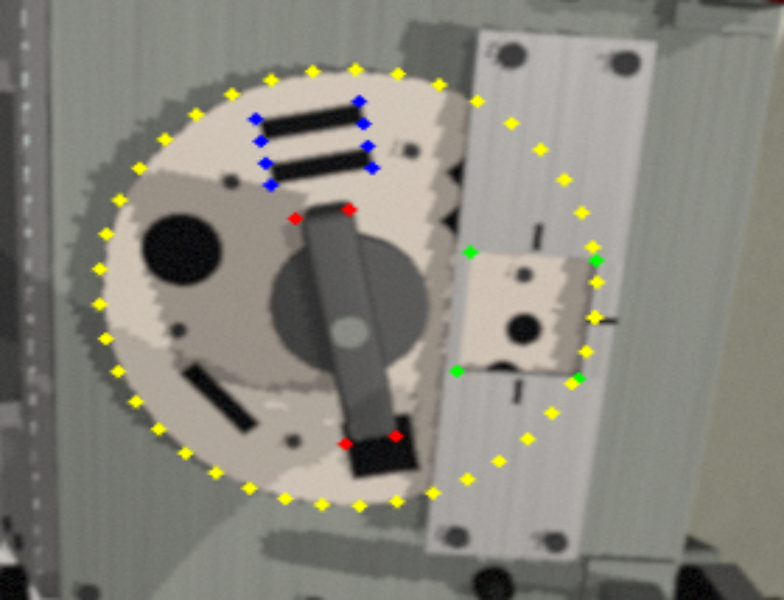

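```bash
cat > feat.py <<'E'
from fit import *
def feats(p):
    u,l,n=frame(p[3],p[5]); G=p[:3]; a=p[4]; b=np.cos(a)*u+np.sin(a)*l; c=np.cross(n,b)
    F={}
    for i in(-1,1):
      for j in(-1,1):
        F['bar',i,j]=G+.012*n+i*.04*b+j*.008*c
        F['win',i,j]=G-.0265*n+.06*u+i*.021*u+j*.023*l
        for k in (-1,1): F['slot',i,j,k]=G-.033*n+b*(.06+i*.008+j*.004)+k*.017*c
    return F
E
python3 - <<'E'
from feat import *
cw,cs,cd=cam('wrist'),cam('scene'),cam('side')
c_=lambda X,Y:(200+X/2.8-.3,80+Y/2.5-.3)
M={('slot',1,1,1):c_(260,121),('slot',1,-1,1):c_(264,139),('slot',1,1,-1):c_(359,104),('slot',1,-1,-1):c_(362,123),
('slot',-1,1,1):c_(269,165),('slot',-1,-1,1):c_(274,183),('slot',-1,1,-1):c_(368,150),('slot',-1,-1,-1):c_(371,168),
('bar',1,1):c_(304,209),('bar',1,-1):c_(350,204),('bar',-1,1):c_(355,440),('bar',-1,-1):c_(396,434),
('win',-1,1):c_(466,254),('win',1,1):c_(595,260),('win',1,-1):c_(578,374),('win',-1,-1):c_(458,371)}
obs=[(cs,'wheel_grip',(239,242.3),.7),(cs,'window',(228.1,263.8),.7),(cd,'wheel_grip',(378,246.4),.7),(cd,'window',(403.2,241.5),.5),(cd,'two_slots',(371.5,236.2),.5)]
def r1(p):
    F=feats(p); return np.concatenate([proj(cw,F[k])[0]-np.array(v) for k,v in M.items()])
def r2(p):
    m=model(p); return np.concatenate([w*(proj(c,m[k])[0]-np.array(uv)) for c,k,uv,w in obs])
for t in (0,1):
  r=(lambda p:np.r_[r1(p),t*r2(p),(p[5]-np.radians(30))*300])
  s=least_squares(r,[.619,-.047,.177,.14,1.68,np.radians(30)],loss='soft_l1')
  print(t,s.x.round(4),np.degrees(s.x[3:]))
for k,e in zip(M,r1(s.x).reshape(-1,2)): print(k,e.round(1))
print(r2(s.x).reshape(-1,2).round(1))
E
```

```text
0 [ 0.6232 -0.0464  0.1705  0.1764  1.8332  0.5233] [ 10.10823251 105.03620897  29.98305192]
1 [ 0.6219 -0.0463  0.1723  0.176   1.8295  0.5231] [ 10.08577797 104.82018176  29.97217548]
('slot', 1, 1, 1) [-0.7 -0.7]
('slot', 1, -1, 1) [-0.4  0.9]
('slot', 1, 1, -1) [ 0.5 -1. ]
('slot', 1, -1, -1) [1.  0.3]
('slot', -1, 1, 1) [-0.4 -0.9]
('slot', -1, -1, 1) [-0.5  0.5]
('slot', -1, 1, -1) [ 0.4 -1.7]
('slot', -1, -1, -1) [ 0.9 -0.3]
('bar', 1, 1) [-2.3  3.2]
('bar', 1, -1) [0.4 1.7]
('bar', -1, 1) [-2.7  0.3]
('bar', -1, -1) [ 0.5 -0.4]
('win', -1, 1) [ 1.9 -1. ]
('win', 1, 1) [0.3 0.2]
('win', 1, -1) [-0.3  1.4]
('win', -1, -1) [-0.4 -0.6]
[[-0.   1.4]
 [-0.5  1.3]
 [ 0.6  0.5]
 [ 0.1 -1.4]
 [-0.9  1.3]]
```

```bash
cat > goal.py <<'E'
from h import *
G=np.array([.6222,-.0463,.172]); PSI=np.radians(10.1)
def goal(a,h,G=G,psi=PSI):
    u,l,n=frame(psi); g=np.eye(4); v=np.cos(a)*u+np.sin(a)*l
    z=-v; y=np.cross(z,-n); g[:3,:3]=np.c_[-n,y,z]; g[:3,3]=G+h*n; return g
E
python3 - <<'E'
from goal import *
g=goal(np.radians(104.9),.06); plan(g)
E
```

```text
N 3 d [ 0.03863 -0.00038  0.001  ] rot [-3.545  0.347  0.052]
path [[np.float64(0.554), np.float64(-0.056), np.float64(0.291)], [np.float64(0.574), np.float64(-0.054), np.float64(0.257)], [np.float64(0.593), np.float64(-0.052), np.float64(0.224)]] [ 0.593 -0.052  0.224]
```

```bash
python3 -m handwheel '[[0.085,[0.029,-0.0003,0.00075],[-2.65,0.26,0.04]],[0.085,[0.029,-0.0003,0.00075],[-2.65,0.26,0.04]],[0.085,[0.029,-0.0003,0.00075],[-2.65,0.26,0.04]],[0.085,[0.029,-0.0003,0.00075],[-2.65,0.26,0.04]],[0.085,[0,0,0],[0,0,0]],[0.085,[0,0,0],[0,0,0]],[0.085,[0,0,0],[0,0,0]]]'
python3 - <<'E'
from goal import *
plan(goal(np.radians(104.9),.06))
print(ctrl.get_obs()['q'])
c=cam('wrist'); im=ctrl.get_image('wrist')[:,:,::-1].copy()
cv2.imwrite("pics/w2raw.png",im)
from feat import *
for k,P in feats([*G,PSI,np.radians(104.9),np.radians(30)]).items():
    cv2.circle(im,tuple(int(x) for x in proj(c,P)[0].round()),2,(0,0,255) if k[0]=='bar' else (0,255,0),-1)
cv2.imwrite("pics/w2.png",im)
E
```

```text
t: 3.58
tool_pos: [0.593, -0.0526, 0.2253]
tool_rot: [1.091, 0.976, -0.541]
contact_force: [-0.1, -0.1, 0.7]
opening: 0.0853
N 1 d [ 0.00111 -0.00048 -0.00127] rot [-0.141  0.106 -0.066]
path [[np.float64(0.593), np.float64(-0.052), np.float64(0.224)]] [ 0.593 -0.052  0.224]
[-0.34006282 -0.36782288  2.02948117  0.29103408  1.03158101 -0.8666206 ]
```

View pics/w2.png

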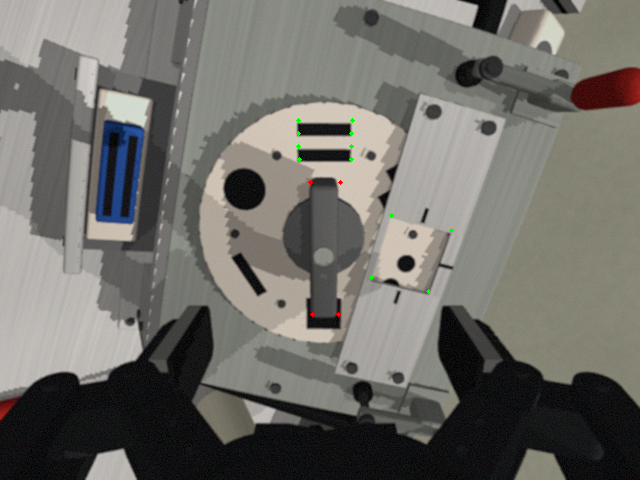

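The wrist picture shows the model projected onto the image. The slots (325,142), the window corners and the grip bar (324,248) all agree within about 2 px. I'll descend and grip.

```bash
python3 -m handwheel '[[0.085,[0.025,-0.0005,-0.001],[0,0,0]],[0.085,[0.025,0,0],[0,0,0]],[0.085,[0.023,0,0],[0,0,0]],[0.085,[0,0,0],[0,0,0]],[0.085,[0,0,0],[0,0,0]],[0.0,[0,0,0],[0,0,0]],[0.0,[0,0,0],[0,0,0]],[0.0,[0,0,0],[0,0,0]]]' 90
python3 -m handwheel '[[0.0,[0,0,0],[0,0,0]],[0.0,[0,0,0],[0,0,0]],[0.0,[0,0,0],[0,0,0]],[0.0,[0,0,0],[0,0,0]],[0.0,[0,0,0],[0,0,0]],[0.0,[0,0,0],[0,0,0]]]'
python3 - <<'E'
from goal import *
plan(goal(np.radians(104.9),-.012))
im=ctrl.get_image('wrist')[:,:,::-1].copy()
cv2.imwrite("pics/w3.png",im)
E
```

```text
t: 4.3
tool_pos: [0.6285, -0.0466, 0.1629]
tool_rot: [1.091, 0.974, -0.54]
contact_force: [-0.5, 0.2, -0.1]
opening: 0.0514
t: 4.8
tool_pos: [0.628, -0.0462, 0.1615]
tool_rot: [1.091, 0.977, -0.541]
contact_force: [-5.2, -0.1, 5.7]
opening: 0.0126
N 1 d [ 0.       0.00053 -0.00076] rot [-0.157  0.095 -0.031]
path [[np.float64(0.628), np.float64(-0.045), np.float64(0.162)]] [ 0.628 -0.045  0.162]
```

View pics/w3.png

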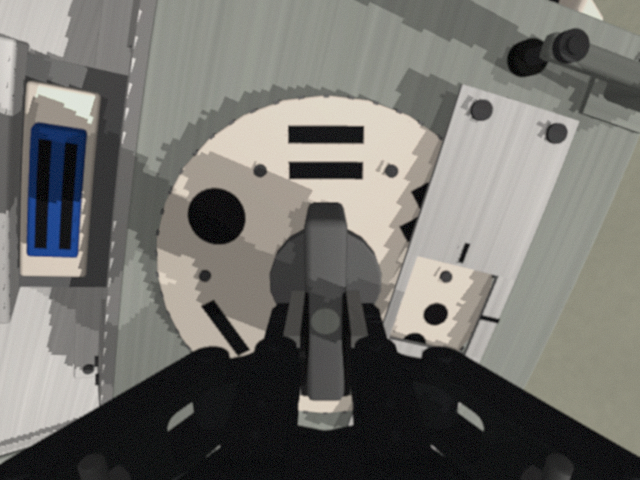

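The grip is closed on the bar: pads at (325,320), opening about 13 mm, force about 8 N. I'll turn it clockwise, which is +x of the tool.

```bash
python3 -m handwheel '[[0,[0,0,0],[2.5,0,0]],[0,[0,0,0],[5,0,0]],[0,[0,0,0],[5,0,0]],[0,[0,0,0],[5,0,0]],[0,[0,0,0],[5,0,0]],[0,[0,0,0],[5,0,0]],[0,[0,0,0],[5,0,0]],[0,[0,0,0],[5,0,0]],[0,[0,0,0],[5,0,0]],[0,[0,0,0],[5,0,0]]]'
python3 -m handwheel '[[0,[0,0,0],[5,0,0]],[0,[0,0,0],[5,0,0]],[0,[0,0,0],[5,0,0]],[0,[0,0,0],[5,0,0]],[0,[0,0,0],[5,0,0]],[0,[0,0,0],[5,0,0]],[0,[0,0,0],[5,0,0]],[0,[0,0,0],[5,0,0]],[0,[0,0,0],[5,0,0]],[0,[0,0,0],[5,0,0]]]'
python3 -m handwheel '[[0,[0,0,0],[5,0,0]],[0,[0,0,0],[2.3,0,0]],[0,[0,0,0],[0,0,0]],[0,[0,0,0],[0,0,0]],[0,[0,0,0],[0,0,0]]]'
python3 - <<'E'
from goal import *
plan(goal(np.radians(0),-.012)); print(ctrl.get_obs()['q'])
im=ctrl.get_image('wrist')[:,:,::-1].copy()
cv2.imwrite("pics/w4.png",im)
for th in ("two_slots","window"): print(th,[(round(d['score'],2),d['centre']) for d in ctrl.tip_of(th,'wrist')[:2]])
E
```

```text
t: 5.68
tool_pos: [0.6282, -0.0462, 0.1616]
tool_rot: [1.822, 0.751, -0.991]
contact_force: [-3.6, 0.4, 5.4]
opening: 0.0123
t: 6.52
tool_pos: [0.6284, -0.0464, 0.1617]
tool_rot: [2.543, 0.313, -1.455]
contact_force: [-2.8, -0.5, 4.9]
opening: 0.0125
t: 6.93
tool_pos: [0.6285, -0.0465, 0.1617]
tool_rot: [2.638, 0.23, -1.519]
contact_force: [-2.0, -0.6, 5.5]
opening: 0.013
N 1 d [ 0.      -0.00129  0.00016] rot [-0.003 -0.124 -0.135]
path [[np.float64(0.628), np.float64(-0.045), np.float64(0.162)]] [ 0.628 -0.045  0.162]
[-0.30287761 -0.21787329  2.01967176  0.30056703  0.88588214  0.95512219]
two_slots [(0.7, [153.7, 326.2])]
window [(0.78, [158.4, 325.9])]
```

View pics/w4.png

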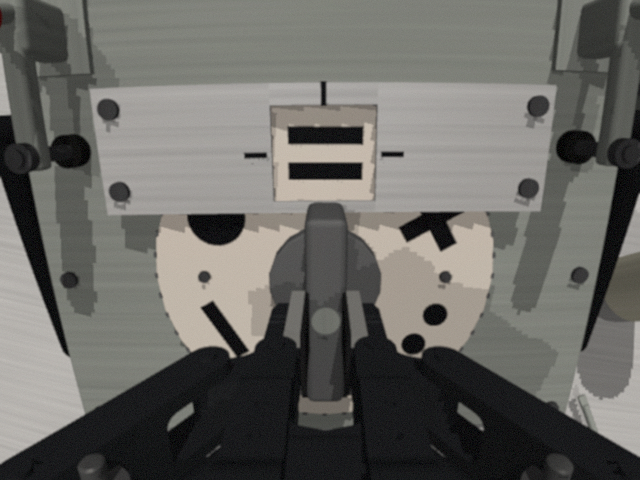

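The slots at (326,153) now stand in the window, which spans columns 272–377 with its index mark at (323,93). Next I'll measure the remaining error more finely.

Run:
```python
from goal import *
im=cv2.imread('pics/w4.png'); g=cv2.cvtColor(im,cv2.COLOR_BGR2GRAY)
cv2.imwrite('pics/w4z.png',cv2.resize(im[75:215,235:415],None,fx=4,fy=4,interpolation=cv2.INTER_CUBIC))
m=(g<60).astype(np.uint8); n,lab,st,ce=cv2.connectedComponentsWithStats(m)
c=cam('wrist'); u,l,nn=frame(PSI)
def onplane(uv,h):
    o,d=ray(c,uv); t=((G+h*nn-o)@nn)/(d@nn); X=o+t*d-G; return X@u*1e3,X@l*1e3
for i in range(1,n):
    if 30<st[i,4]<2000 and st[i,1]<200 and 230<ce[i,0]<420:
        ys,xs=np.where(lab==i); r=cv2.minAreaRect(np.c_[xs,ys].astype(np.float32)); print(st[i],ce[i].round(1),r, np.round(onplane(ce[i],-.033),2), np.round(onplane(ce[i],-.0265),2))
```

```text
[321  82   5  24  73] [323.   93.3] ((323.0405578613281, 93.43302917480469), (23.021730422973633, 3.084043025970459), 87.51044464111328) [85.41 -0.78] [84.98 -0.8 ]
[ 288  127   75   17 1159] [325.  134.6] ((325.0, 135.0), (74.0, 16.0), -0.0) [67.34 -1.66] [67.55 -1.65]
[245 153  21   5  71] [255.1 154.9] ((254.9883270263672, 154.81321716308594), (3.617940902709961, 20.08580780029297), 86.42366790771484) [58.2  30.78] [58.73 29.65]
[382 152  21   4  68] [391.6 153.9] ((392.0, 153.5), (3.0, 20.0), 90.0) [ 58.72 -32.65] [ 59.24 -31.54]
[ 289  163   72   16 1131] [324.8 170.5] ((324.5, 170.5), (15.0, 71.0), 90.0) [50.9 -1.6] [51.69 -1.59]
```

View pics/w4z.png

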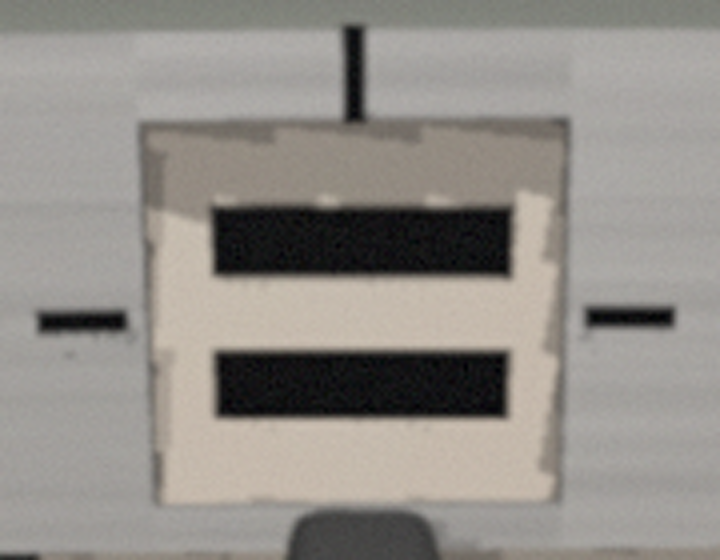

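The wheel is about 0.6° too far clockwise. I'll correct it, release and retreat along −x.

```bash
python3 -m handwheel '[[0,[0,0,0],[-0.6,0,0]],[0,[0,0,0],[0,0,0]],[0,[0,0,0],[0,0,0]],[0.04,[0,0,0],[0,0,0]],[0.06,[0,0,0],[0,0,0]],[0.06,[0,0,0],[0,0,0]],[0.06,[0,0,0],[0,0,0]],[0.06,[0,0,0],[0,0,0]],[0.06,[0,0,0],[0,0,0]]]'
python3 -m handwheel '[[0.06,[-0.02,0,0],[0,0,0]],[0.06,[-0.03,0,0],[0,0,0]],[0.06,[-0.03,0,0],[0,0,0]],[0.06,[0,0,0],[0,0,0]],[0.06,[0,0,0],[0,0,0]],[0.06,[0,0,0],[0,0,0]]]'
python3 - <<'E'
from goal import *
cv2.imwrite('pics/w5.png',ctrl.get_image('wrist')[:,:,::-1])
im=cv2.imread('pics/w5.png'); g=cv2.cvtColor(im,cv2.COLOR_BGR2GRAY)
m=(g<60).astype(np.uint8); n,lab,st,ce=cv2.connectedComponentsWithStats(m)
c=cam('wrist'); u,l,nn=frame(PSI)
def onplane(uv,h):
    o,d=ray(c,uv); t=((G+h*nn-o)@nn)/(d@nn); X=o+t*d-G; return X@u*1e3,X@l*1e3
for i in range(1,n):
    if 20<st[i,4]<2000 and st[i,1]<250 and 230<ce[i,0]<420:
        ys,xs=np.where(lab==i); print(st[i],ce[i].round(1), np.round(onplane(ce[i],-.033),2), np.round(onplane(ce[i],-.0265),2), np.polyfit(xs,ys,1)[0].round(4))
for th in ("wheel_grip","two_slots","window"): print(th,[(round(d['score'],2),d['centre']) for d in ctrl.tip_of(th,'wrist')[:2]])
print(pose().round(4))
E
```

```text
t: 7.83
tool_pos: [0.6276, -0.0461, 0.1599]
tool_rot: [2.629, 0.238, -1.518]
contact_force: [1.0, -0.0, 0.5]
opening: 0.06
t: 8.33
tool_pos: [0.5881, -0.053, 0.2291]
tool_rot: [2.629, 0.238, -1.518]
contact_force: [-0.2, -0.8, 0.2]
opening: 0.0602
[325  91   2  16  21] [325.8  98.6] [84.44 -0.56] [84.12 -0.55] -0.5
[301 123  51  10 510] [326.  127.5] [66.51 -0.9 ] [66.63 -0.87] 0.0
[272 141  14   2  26] [278.5 141.5] [57.4  30.06] [57.75 29.31] -0.0
[367 141  14   2  22] [374.  141.4] [ 58.07 -32.37] [ 58.41 -31.57] 0.0215
[301 149  50  10 470] [326.  153.2] [50.04 -1.08] [50.57 -1.05] 0.0106
[228 183  40  23 724] [248.1 193.1] [23.06 51.48] [24.26 50.21] 0.0174
[380 184  41  26 557] [401.5 194.1] [ 23.33 -52.6 ] [ 24.53 -51.3 ] 0.0695
[307 247   8  22 112] [310.6 257.1] [-22.5    9.13] [-20.18   8.9 ] 0.9899
wheel_grip [(0.7, [246.1, 326.9]), (0.27, [432.5, 324.7])]
two_slots [(0.8, [139.1, 326.1])]
window [(0.6, [141.0, 326.5])]
[[ 0.4902  0.1827 -0.8522  0.5879]
 [ 0.0873 -0.9832 -0.1606 -0.0527]
 [-0.8672  0.0043 -0.4979  0.2276]
 [ 0.      0.      0.      1.    ]]
```

View pics/w5.png

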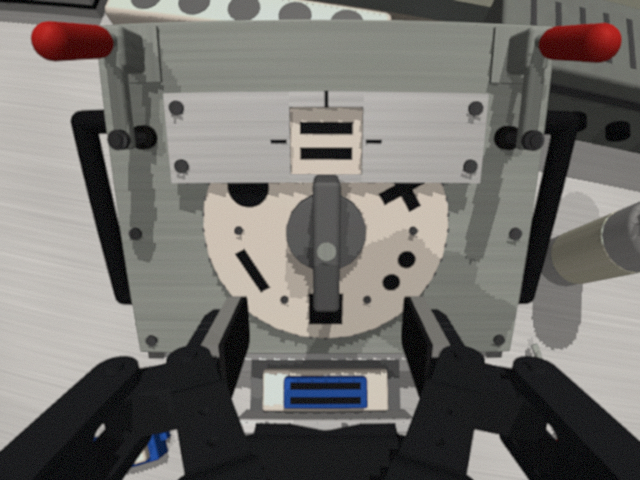

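The grip is released and the hand is clear. The slots (326,140) are centred between the index marks, within about 0.2°. Now I'll locate the tray front.

```bash
python3 - <<'E'
from goal import *
T=np.array([[0.4958,0.8384,0.2263,0.5352],[0.0684,0.222,-0.9726,-0.0586],[-0.8657,0.4977,0.0527,0.3246],[0,0,0,1]])
p=ctrl.camera_params('wrist'); cw=list(cam('wrist')); W=np.linalg.inv(T@p['T_tool_cam']); cw[2],cw[3]=W[:3,:3],W[:3,3]
cs=[cw,cam('scene'),cam('side')]
X,e=tri(cs,[(138.7,185.9),(267.3,228.5),(322.2,291.3)]); print(X,e)
f=np.array([np.cos(np.radians(10.6)),np.sin(np.radians(10.6)),0]); l=np.array([-f[1],f[0],0])
print((X-G)@f,(X-G)@l)
# top-edge ends of plate in w1 at z=.062
for uv in [(146,110),(156,260),(138,111),(149,261)]:
    o,d=ray(cw,uv); Y=o+d*(.062-o[2])/d[2]; print(uv,Y.round(4),(Y-G)@f,(Y-G)@l)
for s in ('spare_a_mid','spare_b_mid'):
    for c in ('scene','side'):
        print(s,c,[(round(d['score'],2),d['centre']) for d in ctrl.tip_of(s,c)[:3]])
E
python3 - <<'E'
import cv2
im=cv2.imread('pics/w1.png'); cv2.imwrite('pics/w1z.png',cv2.resize(im[90:290,100:240],None,fx=3,fy=3,interpolation=cv2.INTER_CUBIC))
E
```

```text
[ 0.4827842  -0.06942383  0.04578138] [array([-2.37056177, -3.29604272]), array([-0.95028977, -0.32029657]), array([ 7.09391976e-01, -6.81892095e-04])]
-0.14129038055202037 0.002916495226732343
(146, 110) [0.481  0.0011 0.062 ] -0.13005200143591833 0.07255428829041737
(156, 260) [ 0.5083 -0.1432  0.062 ] -0.12981151591464232 -0.07433597516715448
(138, 111) [ 0.4744 -0.0013  0.062 ] -0.13697727716200625 0.0714527512934794
(149, 261) [ 0.5016 -0.1447  0.062 ] -0.13660889683820482 -0.07450612383776557
spare_a_mid scene [(0.98, [245.5, 331.4])]
spare_a_mid side [(0.67, [243.5, 292.6]), (0.48, [246.2, 376.9]), (0.33, [291.9, 325.2])]
spare_b_mid scene [(0.89, [150.9, 227.1])]
spare_b_mid side [(0.64, [400.7, 254.8])]
```

View pics/w1z.png

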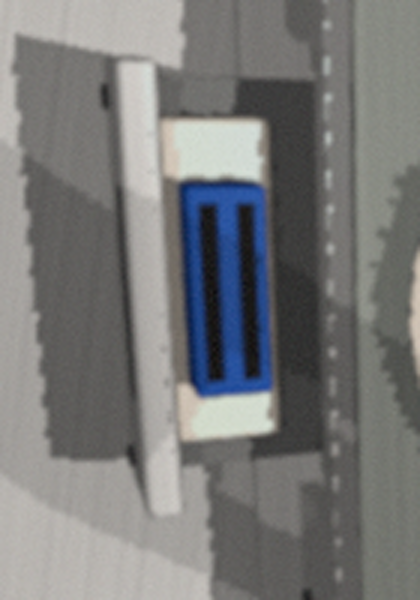

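```bash
cat > g2.py <<'E'
from goal import *
PS=np.radians(10.6); f=np.array([np.cos(PS),np.sin(PS),0]); l=np.array([-f[1],f[0],0]); zz=np.array([0,0,1.])
def g2(df,z,th,dl=-.0013):
    s,c=np.sin(np.radians(th)),np.cos(np.radians(th)); g=np.eye(4)
    g[:3,:3]=np.c_[s*f-c*zz,-l,-(c*f+s*zz)]; g[:3,3]=G+df*f+dl*l; g[2,3]=z; return g
E
python3 - <<'E'
from g2 import *
plan(g2(-.19,.18,40)); plan(g2(-.172,.037,40),g2(-.19,.18,40))
E
```

```text
N 5 d [-0.00929  0.00021  0.03125] rot [ 0.021  2.012 -0.058]
path [[np.float64(0.557), np.float64(-0.059), np.float64(0.221)], [np.float64(0.526), np.float64(-0.065), np.float64(0.213)], [np.float64(0.496), np.float64(-0.071), np.float64(0.203)], [np.float64(0.465), np.float64(-0.077), np.float64(0.192)], [np.float64(0.436), np.float64(-0.083), np.float64(0.18)]] [ 0.436 -0.083  0.18 ]
N 4 d [ 0.03028 -0.       0.01953] rot [-0.  0. -0.]
path [[np.float64(0.44), np.float64(-0.082), np.float64(0.144)], [np.float64(0.445), np.float64(-0.081), np.float64(0.108)], [np.float64(0.449), np.float64(-0.08), np.float64(0.073)], [np.float64(0.453), np.float64(-0.079), np.float64(0.037)]] [ 0.453 -0.079  0.037]
```

```bash
python3 -m handwheel '[[0,[-0.0093,0.0002,0.0312],[0.02,2.01,-0.06]],[0,[-0.0093,0.0002,0.0312],[0.02,2.01,-0.06]],[0,[-0.0093,0.0002,0.0312],[0.02,2.01,-0.06]],[0,[-0.0093,0.0002,0.0312],[0.02,2.01,-0.06]],[0,[-0.0093,0.0002,0.0312],[0.02,2.01,-0.06]],[0,[0,0,0],[0,0,0]],[0,[0,0,0],[0,0,0]],[0,[0,0,0],[0,0,0]]]' 40
python3 - <<'E'
from g2 import *
o=ctrl.get_obs(); print(o['q'],o['opening']); plan(g2(-.19,.18,40)); plan(g2(-.172,.037,40))
cv2.imwrite('pics/w6.png',ctrl.get_image('wrist')[:,:,::-1]); print(proj(cam('wrist'),[[.4858,-.0732,.044]]))
cv2.imwrite('pics/s6.png',ctrl.get_image('side')[:,:,::-1])
E
```

```text
t: 9.4
tool_pos: [0.4366, -0.0832, 0.1823]
tool_rot: [2.768, 0.254, -1.285]
contact_force: [1.1, -0.9, 1.4]
opening: 0.0004
[-0.72286401 -0.96649999  2.49267886  0.57554156  1.19784636  0.564284  ] 0.00035618669634975545
N 1 d [ 0.00123 -0.00084  0.00212] rot [ 0.041 -0.164 -0.139]
path [[np.float64(0.436), np.float64(-0.083), np.float64(0.18)]] [ 0.436 -0.083  0.18 ]
N 4 d [ 0.03055 -0.00027  0.02012] rot [ 0.01  -0.041 -0.035]
path [[np.float64(0.441), np.float64(-0.082), np.float64(0.146)], [np.float64(0.445), np.float64(-0.081), np.float64(0.11)], [np.float64(0.449), np.float64(-0.08), np.float64(0.073)], [np.float64(0.453), np.float64(-0.079), np.float64(0.037)]] [ 0.453 -0.079  0.037]
[[323.50239219 277.33645394]]
```

View pics/w6.png

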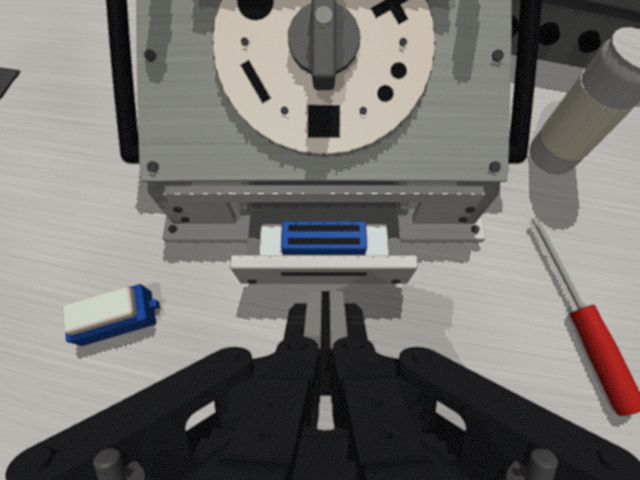

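View pics/s6.png

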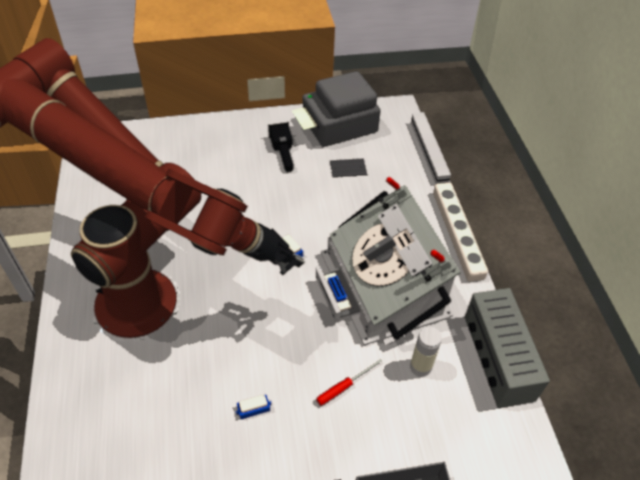

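The wrist picture shows the tray front at (324,272), straight ahead of the closed fingers at (325,300), with the spare connector at (110,315) well to the left. The side picture shows the wheel set and the arm clear. Joint 2 is near its limit, so I'll use a steeper tool (28° lean) for the push.

Run:
```python
from g2 import *
plan(g2(-.163,.038,28),maxd=.028)
```

```text
N 6 d [ 2.226e-02 -7.000e-05  1.044e-02] rot [ 0.023 -2.02  -0.003]
path [[np.float64(0.444), np.float64(-0.081), np.float64(0.159)], [np.float64(0.449), np.float64(-0.08), np.float64(0.135)], [np.float64(0.454), np.float64(-0.079), np.float64(0.111)], [np.float64(0.457), np.float64(-0.079), np.float64(0.087)], [np.float64(0.46), np.float64(-0.078), np.float64(0.063)], [np.float64(0.462), np.float64(-0.078), np.float64(0.038)]] [ 0.462 -0.078  0.038]
```

```bash
python3 -m handwheel '[[0,[0.0222,0,0.0104],[0,-2.02,0]],[0,[0.0222,0,0.0104],[0,-2.02,0]],[0,[0.0222,0,0.0104],[0,-2.02,0]],[0,[0.0222,0,0.0104],[0,-2.02,0]],[0,[0.0222,0,0.0104],[0,-2.02,0]],[0,[0.0222,0,0.0104],[0,-2.02,0]],[0,[0,0,0],[0,0,0]],[0,[0,0,0],[0,0,0]],[0,[0,0,0],[0,0,0]]]'
python3 - <<'E'
from g2 import *
o=ctrl.get_obs(); print(o['q'],o['contact_force']); plan(g2(-.163,.038,28)); T=pose(); print(((T[:3,3]-G)@f),(T[:3,3]-G)@l)
print('unit push in tool axes',T[:3,:3].T@f)
cv2.imwrite('pics/w7.png',ctrl.get_image('wrist')[:,:,::-1])
E
```

```text
t: 10.25
tool_pos: [0.4623, -0.0778, 0.0375]
tool_rot: [2.602, 0.243, -1.563]
contact_force: [0.4, 0.4, 0.4]
opening: 0.0
[-0.53048861 -0.49246443  2.43553384  0.41802171  0.8617149   0.63273342] [0.39799246 0.41792627 0.43475429]
N 1 d [-0.00044 -0.00028 -0.00022] rot [ 0.111 -0.001  0.009]
path [[np.float64(0.462), np.float64(-0.078), np.float64(0.038)]] [ 0.462 -0.078  0.038]
-0.16299031264134217 -0.0015827356695989926
unit push in tool axes [ 0.46948689  0.001792   -0.88293763]
```

View pics/w7.png

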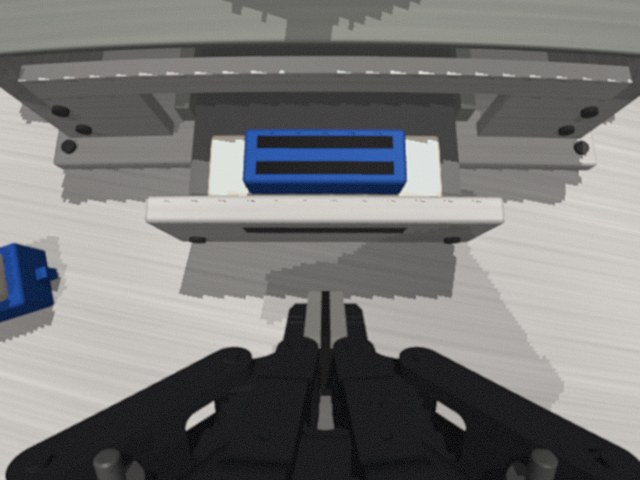

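The closed fingers at (325,300) are centred on the plate, which spans columns 148–502. I'll push in steps and watch the force.

```bash
python3 -m handwheel '[[0,[0.0028,0,-0.0053],[0,0,0]],[0,[0.0028,0,-0.0053],[0,0,0]],[0,[0.0028,0,-0.0053],[0,0,0]],[0,[0.0028,0,-0.0053],[0,0,0]],[0,[0,0,0],[0,0,0]],[0,[0,0,0],[0,0,0]]]'
python3 -m handwheel '[[0,[0.0028,0,-0.0053],[0,0,0]],[0,[0.0028,0,-0.0053],[0,0,0]],[0,[0.0028,0,-0.0053],[0,0,0]],[0,[0.0028,0,-0.0053],[0,0,0]],[0,[0,0,0],[0,0,0]],[0,[0,0,0],[0,0,0]]]'
python3 - <<'E'
from g2 import *
o=ctrl.get_obs(); print(o['q'],o['contact_force']);T=pose(); print(((T[:3,3]-G)@f),(T[:3,3]-G)@l)
cv2.imwrite('pics/w8.png',ctrl.get_image('wrist')[:,:,::-1])
E
```

```text
t: 10.8
tool_pos: [0.4848, -0.0735, 0.0364]
tool_rot: [2.601, 0.242, -1.565]
contact_force: [-0.1, 0.3, 0.0]
opening: -0.0002
t: 11.3
tool_pos: [0.5085, -0.0691, 0.0363]
tool_rot: [2.602, 0.241, -1.565]
contact_force: [-1.2, -0.2, -0.8]
opening: -0.0002
[-0.44649115 -0.33810772  2.33370482  0.40266811  0.78273759  0.70329204] [-1.21507726 -0.20598985 -0.78164339]
-0.11593270281889838 -0.0015455800496971782
```

View pics/w8.png

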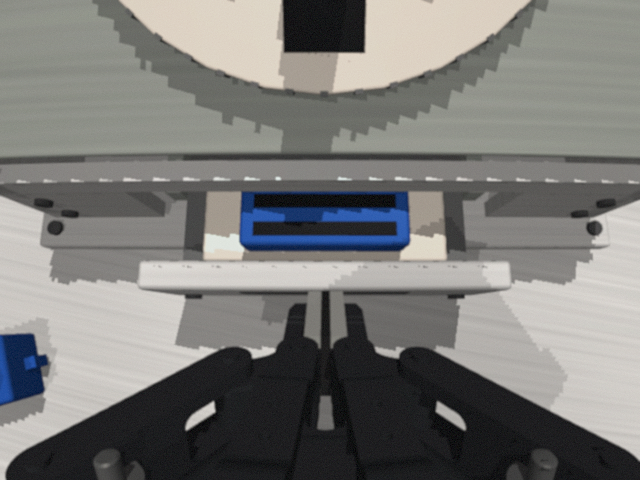

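```bash
python3 -m handwheel '[[0,[0.0019,0,-0.0035],[0,0,0]],[0,[0.0019,0,-0.0035],[0,0,0]],[0,[0,0,0],[0,0,0]],[0,[0,0,0],[0,0,0]]]'
python3 -m handwheel '[[0,[0.0014,0,-0.0026],[0,0,0]],[0,[0,0,0],[0,0,0]],[0,[0,0,0],[0,0,0]]]'
python3 -m handwheel '[[0,[0.0014,0,-0.0026],[0,0,0]],[0,[0,0,0],[0,0,0]],[0,[0,0,0],[0,0,0]]]'
python3 - <<'E'
from g2 import *
T=pose(); print(((T[:3,3]-G)@f),(T[:3,3]-G)@l)
E
```

```text
t: 11.68
tool_pos: [0.5162, -0.0678, 0.0364]
tool_rot: [2.602, 0.241, -1.564]
contact_force: [-0.9, 0.4, 1.6]
opening: 0.0002
t: 11.93
tool_pos: [0.519, -0.0673, 0.0363]
tool_rot: [2.602, 0.241, -1.565]
contact_force: [-0.2, -1.4, 1.2]
opening: 0.0001
t: 12.18
tool_pos: [0.5218, -0.0666, 0.0362]
tool_rot: [2.602, 0.241, -1.565]
contact_force: [-1.4, -0.6, 1.3]
opening: 0.0002
-0.10239159507479331 -0.0015272210821045407
```

```bash
python3 -m handwheel '[[0,[0.0014,0,-0.0026],[0,0,0]],[0,[0,0,0],[0,0,0]],[0,[0,0,0],[0,0,0]]]'
python3 - <<'E'
from g2 import *
cv2.imwrite('pics/w9.png',ctrl.get_image('wrist')[:,:,::-1])
T=pose(); print(((T[:3,3]-G)@f),ctrl.get_obs()['contact_force']@f)
E
```

```text
t: 12.43
tool_pos: [0.5247, -0.0661, 0.0361]
tool_rot: [2.602, 0.241, -1.565]
contact_force: [-1.3, -0.8, 1.1]
opening: 0.0003
-0.09950063119003172 -0.8232684006751112
```

View pics/w9.png

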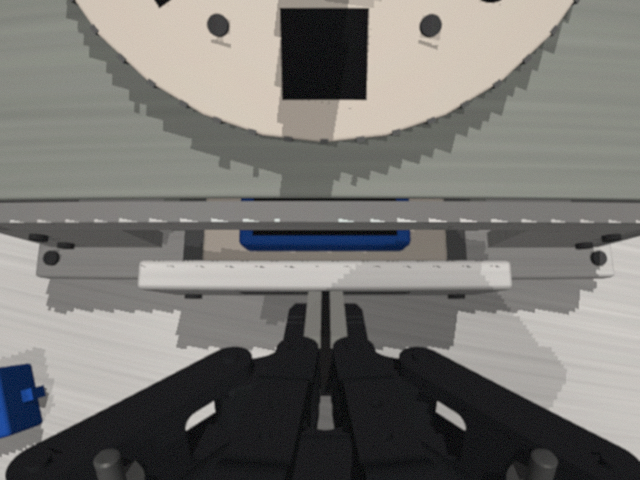

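The plate stays at (324,275) in the wrist view while the fixture comes nearer, so the tray is moving in with the fingers. I'll go on pushing.

```bash
for i in 1; do python3 -m handwheel '[[0,[0.0012,0,-0.0022],[0,0,0]],[0,[0,0,0],[0,0,0]],[0,[0,0,0],[0,0,0]]]'; done
python3 -m handwheel '[[0,[0.0007,0,-0.0013],[0,0,0]],[0,[0,0,0],[0,0,0]],[0,[0,0,0],[0,0,0]]]'
python3 -m handwheel '[[0,[0.0007,0,-0.0013],[0,0,0]],[0,[0,0,0],[0,0,0]],[0,[0,0,0],[0,0,0]]]'
python3 - <<'E'
from g2 import *
T=pose(); print(((T[:3,3]-G)@f),ctrl.get_obs()['contact_force']@f)
E
```

```text
t: 12.73
tool_pos: [0.5271, -0.0656, 0.0361]
tool_rot: [2.602, 0.241, -1.565]
contact_force: [-0.5, -0.7, 0.6]
opening: 0.0
t: 12.98
tool_pos: [0.5286, -0.0654, 0.0361]
tool_rot: [2.602, 0.241, -1.565]
contact_force: [-0.7, -0.3, 0.9]
opening: -0.0002
t: 13.23
tool_pos: [0.53, -0.0651, 0.0361]
tool_rot: [2.602, 0.241, -1.565]
contact_force: [-1.6, -0.6, 1.2]
opening: -0.0
-0.09408660687689038 -1.6578994921787367
```

```bash
python3 -m handwheel '[[0,[0.0007,0,-0.0013],[0,0,0]],[0,[0,0,0],[0,0,0]],[0,[0,0,0],[0,0,0]]]'
python3 -m handwheel '[[0,[0.0007,0,-0.0013],[0,0,0]],[0,[0,0,0],[0,0,0]],[0,[0,0,0],[0,0,0]]]'
python3 -m handwheel '[[0,[0.0007,0,-0.0013],[0,0,0]],[0,[0,0,0],[0,0,0]],[0,[0,0,0],[0,0,0]]]'
python3 - <<'E'
from g2 import *
T=pose(); print(((T[:3,3]-G)@f),ctrl.get_obs()['contact_force']@f)
cv2.imwrite('pics/w10.png',ctrl.get_image('wrist')[:,:,::-1])
E
```

```text
t: 13.48
tool_pos: [0.5315, -0.0648, 0.0361]
tool_rot: [2.602, 0.241, -1.565]
contact_force: [-1.3, -0.1, 0.7]
opening: -0.0
t: 13.73
tool_pos: [0.5329, -0.0645, 0.0361]
tool_rot: [2.602, 0.241, -1.565]
contact_force: [-0.4, -0.5, 2.1]
opening: 0.0001
t: 13.98
tool_pos: [0.5337, -0.0644, 0.0359]
tool_rot: [2.6, 0.242, -1.567]
contact_force: [-8.4, -1.6, 6.6]
opening: 0.0002
-0.09029786893247892 -8.570638464060385
```

View pics/w10.png

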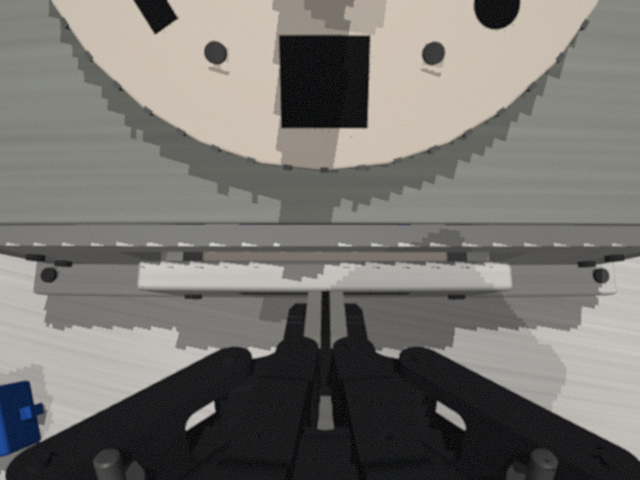

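The force jumped to 8.6 N with the plate nearly under the panel edge, so this is the stop. I'll press a little more, then back away.

```bash
python3 -m handwheel '[[0,[0.0005,0,-0.001],[0,0,0]],[0,[0,0,0],[0,0,0]],[0,[0,0,0],[0,0,0]]]'
python3 -m handwheel '[[0,[-0.0014,0,0.0026],[0,0,0]],[0,[-0.0019,0,0.0035],[0,0,0]],[0,[-0.0028,0,0.0053],[0,0,0]],[0,[-0.0056,0,0.0106],[0,0,0]],[0,[-0.0094,0,0.0177],[0,0,0]],[0,[-0.0094,0,0.0177],[0,0,0]],[0,[0,0,0],[0,0,0]],[0,[0,0,0],[0,0,0]],[0,[0,0,0],[0,0,0]]]'
python3 - <<'E'
from g2 import *
T=pose(); print(((T[:3,3]-G)@f),ctrl.get_obs()['contact_force']@f, ctrl.get_obs()['q'])
cv2.imwrite('pics/w11.png',ctrl.get_image('wrist')[:,:,::-1])
E
```

```text
t: 14.28
tool_pos: [0.5341, -0.0643, 0.0357]
tool_rot: [2.598, 0.243, -1.569]
contact_force: [-15.6, -4.3, 12.1]
opening: 0.0001
t: 15.03
tool_pos: [0.4719, -0.0762, 0.0365]
tool_rot: [2.603, 0.24, -1.564]
contact_force: [0.1, 0.0, 0.6]
opening: 0.0004
-0.15325544167579114 0.05659022248991264 [-0.51118195 -0.45703799  2.41497603  0.41484462  0.83991012  0.64920534]
```

View pics/w11.png

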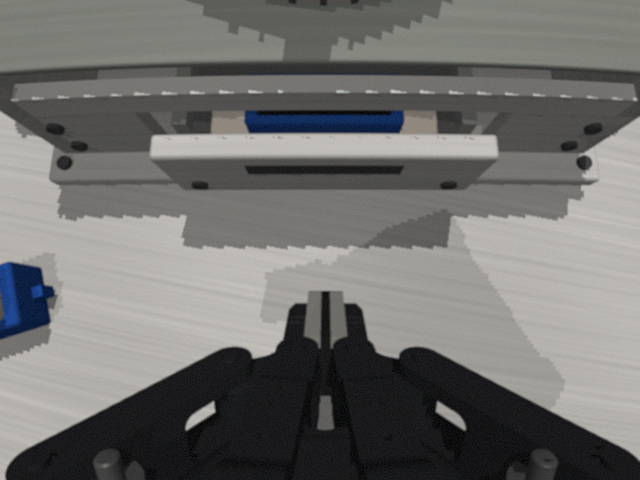

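```bash
python3 - <<'E'
from g2 import *
c=cam('wrist')
for uv in [(152,158),(324,158),(497,158)]:
    o,d=ray(c,uv); Y=o+d*(.062-o[2])/d[2]; print((Y-G)@f,(Y-G)@l)
E
python3 -m handwheel '[[0,[-0.0318,0,-0.0169],[0,0,0]],[0,[-0.0318,0,-0.0169],[0,0,0]],[0,[-0.0318,0,-0.0169],[0,0,0]],[0,[-0.0318,0,-0.0169],[0,0,0]],[0,[-0.0318,0,-0.0169],[0,0,0]],[0,[0,0,0],[0,0,0]],[0,[0,0,0],[0,0,0]]]'
python3 - <<'E'
from g2 import *
print(pose()[:3,3], ctrl.get_obs()['q']); plan(goal(0,.12,psi=PS))
cv2.imwrite('pics/w12.png',ctrl.get_image('wrist')[:,:,::-1])
E
```

```text
-0.10018028348469724 0.07113904516909894
-0.10065494571440824 -0.001665434629278817
-0.1000089640063932 -0.07497693515216823
t: 15.67
tool_pos: [0.4735, -0.0765, 0.2202]
tool_rot: [2.603, 0.239, -1.557]
contact_force: [-0.5, 0.1, 0.3]
opening: -0.0004
[ 0.47350096 -0.07646079  0.2202244 ] [-0.5097479  -0.68871204  2.23751974  0.3254058   1.21760918  0.81900157]
N 3 d [-0.00154 -0.00069 -0.03574] rot [ 0.055  0.597 -0.065]
path [[np.float64(0.504), np.float64(-0.07), np.float64(0.238)], [np.float64(0.534), np.float64(-0.064), np.float64(0.257)], [np.float64(0.563), np.float64(-0.057), np.float64(0.276)]] [ 0.563 -0.057  0.276]
```

View pics/w12.png

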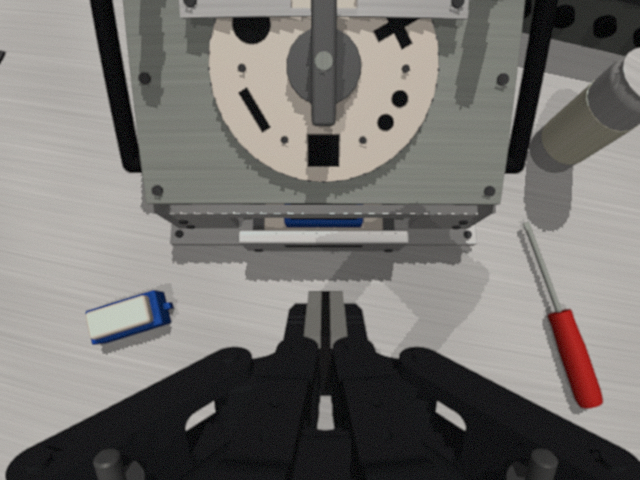

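The tray stays in at (324,237). Its face measures −100 mm against −137 mm at the start, so it is in by 37 mm, which matches the latched position. One last check of the wheel.

```bash
python3 -m handwheel '[[0,[-0.0015,0,-0.0357],[0,0.6,0]],[0,[-0.0015,0,-0.0357],[0,0.6,0]],[0,[-0.0015,0,-0.0357],[0,0.6,0]],[0,[0,0,0],[0,0,0]],[0,[0,0,0],[0,0,0]],[0,[0,0,0],[0,0,0]]]'
python3 - <<'E'
from g2 import *
c=cam('wrist'); cv2.imwrite('pics/w13.png',ctrl.get_image('wrist')[:,:,::-1])
cv2.imwrite('pics/s13.png',ctrl.get_image('side')[:,:,::-1])
g=cv2.cvtColor(cv2.imread('pics/w13.png'),cv2.COLOR_BGR2GRAY)
n,lab,st,ce=cv2.connectedComponentsWithStats((g<75).astype(np.uint8)); u,ll,nn=frame(PS)
for i in range(1,n):
    if 8<st[i,4]<2000 and st[i,1]<250 and 230<ce[i,0]<420:
        r=[]
        for h in (-.033,-.0265):
            o,d=ray(c,ce[i]); X=o+d*(((G+h*nn-o)@nn)/(d@nn))-G; r.append(((X@u*1e3).round(2),(X@ll*1e3).round(2)))
        print(st[i],r)
E
```

```text
t: 16.22
tool_pos: [0.5609, -0.0585, 0.268]
tool_rot: [2.625, 0.246, -1.532]
contact_force: [0.5, -0.4, -0.7]
opening: 0.0001
[326  88   2  13  20] [(np.float64(84.71), np.float64(-1.82)), (np.float64(84.38), np.float64(-1.81))]
[305 114  43   9 387] [(np.float64(67.63), np.float64(-1.58)), (np.float64(67.66), np.float64(-1.57))]
[280 129  12   3  17] [(np.float64(58.89), np.float64(29.01)), (np.float64(59.1), np.float64(28.37))]
[361 129  12   2  23] [(np.float64(59.16), np.float64(-32.82)), (np.float64(59.37), np.float64(-32.16))]
[306 136  42   9 378] [(np.float64(51.19), np.float64(-1.98)), (np.float64(51.57), np.float64(-1.97))]
[318 160   7   2   9] [(np.float64(35.61), np.float64(2.21)), (np.float64(36.31), np.float64(2.14))]
[326 160  10   3  10] [(np.float64(35.49), np.float64(-5.13)), (np.float64(36.19), np.float64(-5.05))]
[243 166  34  20 564] [(np.float64(24.82), np.float64(50.83)), (np.float64(25.74), np.float64(49.73))]
[373 166  36  24 444] [(np.float64(24.1), np.float64(-53.47)), (np.float64(25.03), np.float64(-52.38))]
[310 176   7  65 270] [(np.float64(-6.1), np.float64(8.03)), (np.float64(-4.53), np.float64(7.83))]
[336 176   7  67 213] [(np.float64(-5.89), np.float64(-11.18)), (np.float64(-4.32), np.float64(-10.98))]
[249 205   5   5  21] [(np.float64(-1.73), np.float64(59.15)), (np.float64(-0.25), np.float64(57.88))]
[399 205   5   6  21] [(np.float64(-1.82), np.float64(-62.67)), (np.float64(-0.34), np.float64(-61.39))]
[250 225  27  35 290] [(np.float64(-31.6), np.float64(50.98)), (np.float64(-29.5), np.float64(49.88))]
[389 226  14  14 153] [(np.float64(-23.31), np.float64(-59.38)), (np.float64(-21.38), np.float64(-58.17))]
[376 246  14  14 146] [(np.float64(-40.72), np.float64(-49.26)), (np.float64(-38.42), np.float64(-48.25))]
```

View pics/w13.png

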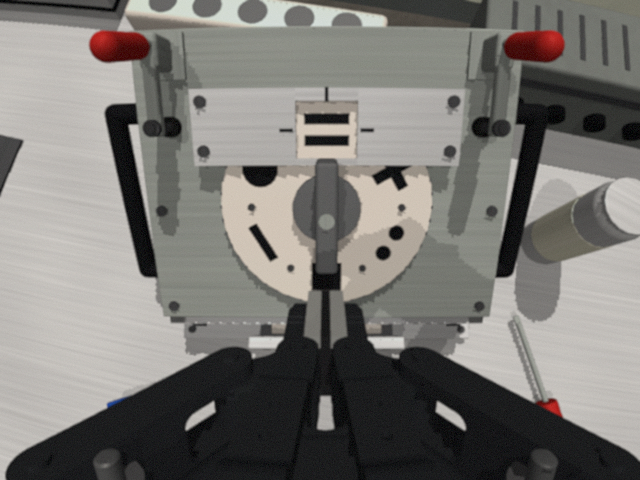

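View pics/s13.png

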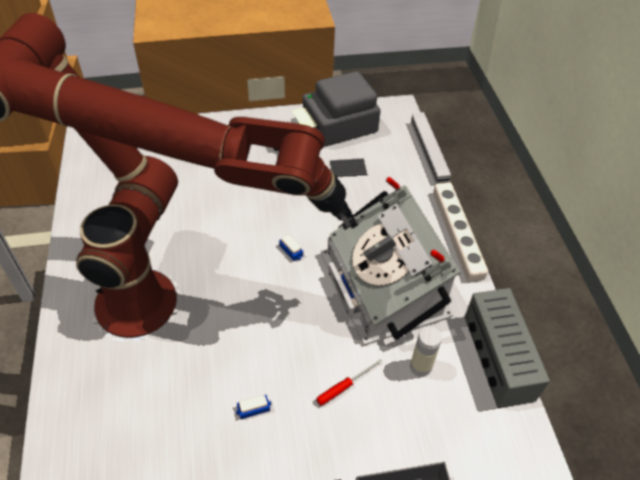

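The slots (326,127) are still centred in the window, −1.8 mm against −1.9 mm for the index marks. The tray is in, the bench things are where they were, and the arm is clear.

```bash
python3 -c "
from station import ctrl
print(ctrl.finish_job())"
```

```text
the job is handed in; nothing more can be done
None
```

The wheel is set to the two slots, the tray is latched in, and the job was handed in at about 16.5 s; the system reports no verdict.

- **Wheel:** I turned it about 105° clockwise by its grey grip and corrected it back about 0.6°. The last wrist picture, taken after the tray push, put the two slots within about 0.2 mm (0.2°) of the middle of the window.
- **Tray:** I pushed it with the closed fingers until it met the stop at about 9 N, pressed on to about 20 N, then backed away. It measured 37 mm in after I let go, which is the latched position, and still looked in place in the later pictures.
- **Bench:** In the last side picture the spare connectors, screwdriver, spray can, scanner and plate are where they started. The gripper was clear of everything, with no contact force beyond sensor noise.
- **Doubts:** The force reading stayed near 1–2 N during the tray's travel, a little under the stated 2–6 N, but the pictures showed the tray moving with the fingers. The closed grip on the bar read 13 mm against the stated 16 mm, with no sign of slipping. No check failed.

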